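# Fit the roller sleeve and hold the plank tensioner back

### The job

Slide the tall roller sleeve (not the short ring) down over the upright pin of the sprung tensioner until it sits fully home on the carriage, and let go of it. Then push the carriage back by its upright thumb plate, away from the plank, past the ratchet click and on nearly to its end stop, and finish while still holding it there by the thumb plate, so that a workmate can slide the plank up. Leave the other things on the bench where they are.

Things in the scene. Friction and masses are not known exactly. Their poses are not given: they have to be found in the camera images.
- sleeve_mid (a point): Centre (half-way up) of the roller sleeve: a loose plain aluminium tube standing upright on the bench, 40 mm outside diameter, 20 mm bore right through, 40 mm tall (the taller of the two rings), about 110 g. z is its axis; both ends are alike.
- pin_seat (a point): Where the sleeve's centre lies when fully home on the pin: a 16 mm steel upright with domed top, standing on the flat deck (60 mm wide) of the sliding carriage. Deck 20 mm below this point and 34 mm above the bench; pin top 28 mm above this point. Moves with the carriage. z up; x is the level push-back direction, away from the plank, whose end (40 mm tall) is 70 mm off in -x at the start.
- thumb_mid (a point): Point in the carriage's upright steel thumb plate: 10 mm thick along x, 36 mm wide along y, standing from 34 to 84 mm above the bench; mid-thickness, mid-width, 64 mm above the bench, 90 mm from the pin's axis in +x. Moves with the carriage; axes as pin_seat (x = push-back). Behind it (+x) a fixed end block, 38 mm tall, is 100 mm off at the start.
- carriage (a joint): How far the carriage is pushed back (m): 0 at rest, 0.045 at the hard end stop. A spring returns it: 4 N at 0 rising to 11 N at the stop, 2 to 4 N more while a side pawl climbs the ratchet tooth (0.012 to 0.028). The pawl clicks in at about 0.028 and, on letting go, catches the carriage at 0.027, which is not far enough: hold it beyond 0.036.
- short_ring: Bystander: loose aluminium ring of the same 40 mm outside diameter and 20 mm bore but only 14 mm tall, lying flat; origin at the centre of its underside. Not to be used.
- sanding_block: Bystander: pale ash block, 75 x 55 x 32 mm, long side along its x; origin at the centre of its underside.
- rasp: Bystander: half-round rasp, 285 mm long along its x, handle to -x, 29 mm thick; origin under the end of the handle towards the blade.
- bradawl: Bystander: bradawl with a wooden handle and brass cap, about 120 mm long along its x, handle to -x, 29 mm thick; origin below the ferrule.
Not all that is in view belongs to the job. What is shaped like the part that bears sleeve_mid but brown is not meant.

How it is judged:
On the way, in this order (a step that is already met when the one before it is completed fails the run):
1. the sleeve is fully home on the pin and let go, the carriage still forward of its click (horizontal distance between sleeve_mid and pin_seat below 0.006 m and z of sleeve_mid in the frame of pin_seat between -0.004 and 0.004 m and (angle between sleeve_mid's own z axis and vertical below 0.12 rad or angle between sleeve_mid's own z axis and vertical above 3.02 rad) and contact force between the fingers and sleeve below 0.2 N and value of joint carriage below 0.02 m), for 0.2 s.
2. the carriage is pushed back past the click, by the thumb plate (value of joint carriage above 0.036 m and contact force between the fingers and carriage above 1.5 N), for 0.2 s.
At the end, for the whole second after the job is handed in: Sleeve home on the pin (within 6 mm sideways, 4 mm in height, 7 degrees), not touched by the fingers; carriage held more than 36 mm back of its 45 mm travel, the fingers pressing on it with over 1.5 N; short ring, sanding block, rasp and bradawl moved less than 30 mm (all of step 2 and horizontal distance between sleeve_mid and pin_seat below 0.006 m and z of sleeve_mid in the frame of pin_seat between -0.004 and 0.004 m and (angle between sleeve_mid's own z axis and vertical below 0.12 rad or angle between sleeve_mid's own z axis and vertical above 3.02 rad) and contact force between the fingers and sleeve below 0.2 N and distance of each of short_ring, sanding_block, rasp, bradawl from where it was at the start of the episode below 0.03 m); the arm keeps its last pose, push and grip.
It fails at once if a bystander is pushed away (more than 30 mm) (distance of any of short_ring, sanding_block, rasp, bradawl from where it was at the start of the episode above 0.03 m).
It also fails if it takes over 51 s, if anything falls off the work surface, if the arm or the gripper's body presses on something with over 40 N, if the wrist force passes 120 N, or if a joint passes its speed limit or range.

### The arm

A 7-joint arm with a two-finger parallel gripper is mounted at the origin on the work surface. World frame = base frame: x ahead of the robot, y to its left, z up, the work surface at z = 0. Lengths are in m, angles in rad, forces in N, time in s.
With the tool pointing down it reaches from about 0.425 to 0.925 m from the base axis. Payload 6.8 kg.
Tool frame: the origin (TCP) lies at the very end of the fingers, on their centre line; the grasp point (between the pads) lies 19 mm behind it; x points along the fingers, y is the direction in which the jaws open and shut, and the axes are right-handed (so a half turn about x gives the same grasp; the last joint's range is limited). The gripper opens to 85 mm and grips with 20 to 120 N. Pads are 22 mm wide; open, the fingers measure 114 mm over their backs; the gripper's body (76 mm by 85 mm) begins 54 mm behind the grasp point. The pads swing forward as they close: fully open they stand 13 mm farther back than shut.
Start: joints at [1.158, 0.477, 0.022, 1.555, -0.011, 1.109, -0.083], TCP at [0.203, -0.644, 0.231] pointing down, gripper open.
Joint ranges: [-2.96, 2.96], [-0.34, 2.1], [-1.41, 1.46], [0.24, 2.44], [-1.37, 4.51], [0.17, 1.92], [-2.96, 2.96]. Speed limits (rad/s): [2.39, 2.39, 3.14, 3.14, 3.14, 3.14, 3.14].

### API

Orientations are given as a rotation vector (axis times angle).
In Python, from bench import get_obs, grab_frame, camera_info, hand_in gives the robot as it stands.
- The arm moves only by the tool apply_moves, never from a script. Its argument "series" is text: rows parted by semicolons, each of 7 numbers parted by spaces: the turn, a rotation vector about the tool's x, y, z in rad, then the shift along the tool's x, y, z in m, then the opening, from 0 (shut) to 1 (fully open). In form: wx wy wz tx ty tz hand; .... A call has 1 to 12 rows; each row is the pose to reach, as a shift and turn from the pose commanded when the call began, along the tool's axes at that moment; what a row does not reach only later rows make up. A row lasts 1/8 s, in which the tool goes at most 62.5 mm and 10.7 degrees, less where a joint would pass 70% of its speed; a pose out of reach is approached as far as the arm can. A call with a gripper value outside its range is refused whole. The fingers move at their own pace and stop on an object; "force" is the grip in N (left out, the last holds). Time passes only in rows, so rows that repeat a pose let the fingers close. It gives the time, the measured TCP pose, the force and the opening at its end, in the units of the state.
- get_obs(): the state, without advancing time (a new reading comes with each control period).
- grab_frame(name): name is "scene" or "top"; returns the picture (400x640x3 uint8, blue, green, red); there is no depth.
- camera_info(name): a dict with "fov_y" (degrees; the focal length in pixels is half the picture's height over the tangent of half this angle, whatever the lens; pixels are square), "cx", "cy" (the principal point, pixels), "rvec" (rotation vector, rad) and "tvec" (3), from world to camera coordinates, as OpenCV has them. Camera axes: x right, y down, z forward; pixel columns grow to the right and rows downward; lengths in m; the calibration is good to about 2 mm. A picture is of the moment at which its call begins. camera_info takes no time and is no camera call.
- hand_in(): hands the job in, once; it reports no verdict.
The state is a dict: "clock": time; "joints": joint angles; "qvel": joint speeds; "tau": joint torques, N m; "tcp_pos": TCP position; "orientation": TCP orientation; "contact_force": force on the tool from outside, world axes, zero at the start; "moment": the same for the moment, N m; "grip_width": finger opening in m.
Only numpy, scipy, OpenCV 4.12 (cv2) and the standard library are available. Lean on these libraries where they do the work, as an engineer would, in place of code of your own. Each camera call takes 0.05 s, during which the arm holds its last target.

## Working session

There is one attempt and no reset: what is moved stays moved. The work goes in short steps, Python scripts to look and compute and a tool call to move; the robot and the scene stay as the last step left them, time stands still between calls to the robot, and variables do not carry over. Pictures are saved under pics/ and viewed, and the job is handed in when it is done.

Besides the shell and the picture viewer there is one more tool, called after "Request:" as a command line: name --argument value ..., lists and objects as JSON in quotes. apply_moves: Moves the arm, as the interface text tells. Its arguments: {"type":"object","properties":{"series":{"type":"string"},"force":{"type":"number"}},"required":["series"]}

```bash
ls; mkdir -p pics; python3 - <<'E'
from bench import *
import cv2
for n in ("scene","top"):
    cv2.imwrite(f"pics/{n}0.png",grab_frame(n)); print(n,camera_info(n))
print(get_obs())
E
```

```text
pics
scene {'fov_y': 43.25636096629757, 'cx': 312.9130843223043, 'cy': 201.23055554406187, 'rvec': array([ 0.9940749 ,  2.51249292, -0.99262561]), 'tvec': array([ 0.38059202, -0.18273118,  1.57322964])}
top {'fov_y': 47.685684830363186, 'cx': 326.0308408957315, 'cy': 211.279175591088, 'rvec': array([ 2.13051686, -2.08490221,  0.21648765]), 'tvec': array([-0.04578826,  0.51187974,  1.24052934])}
{'clock': 0.1, 'joints': array([ 1.15789752,  0.4777587 ,  0.02235853,  1.5563437 , -0.01149102,
        1.10931269, -0.08313968]), 'qvel': array([ 0.00164267, -0.00095028, -0.00073413, -0.00323757, -0.00120747,
       -0.00047416,  0.00034983]), 'tau': array([ 5.05917749e-03, -5.97759140e+01,  1.61442328e+00, -2.81951487e+01,
        1.29768590e-02,  5.09355115e-03, -8.75631855e-06]), 'tcp_pos': array([ 0.20238469, -0.64338309,  0.23039934]), 'orientation': array([ 2.05754056,  0.31776518, -2.05836218]), 'contact_force': array([ 0.03559238, -0.35110723,  1.15788168]), 'moment': array([-0.00634063,  0.02642355,  0.01190411]), 'grip_width': 0.08514984526143217}
```

View pics/scene0.png

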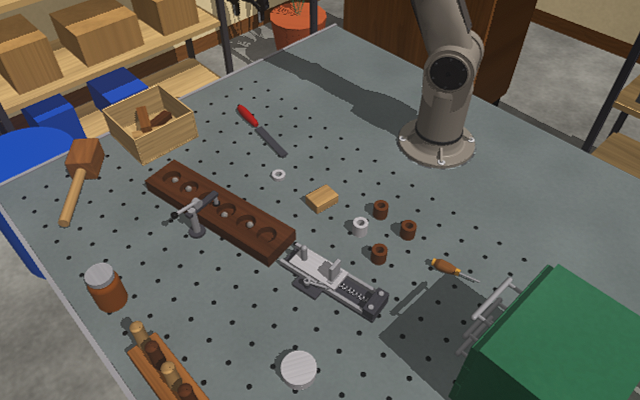

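View pics/top0.png

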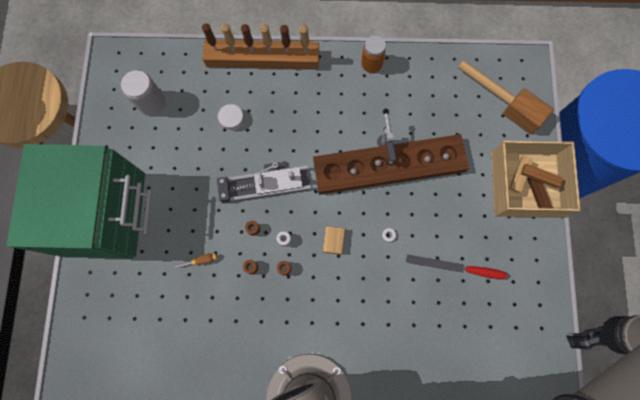

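The scene view shows the silver sleeve near (361,226), the short ring near (278,174), and the tensioner at about (330,275). In the top view the sleeve is at (284,239), the tensioner at (265,182), and brown decoy sleeves stand around the sleeve. I'll zoom in.

```bash
python3 - <<'E'
import cv2
a=cv2.imread("pics/scene0.png")[180:330,260:420]; cv2.imwrite("pics/s0z.png",cv2.resize(a,None,fx=5,fy=5,interpolation=cv2.INTER_CUBIC)[:600*2])
cv2.imwrite("pics/s0z.png",cv2.resize(a,(640,600),interpolation=cv2.INTER_CUBIC))
b=cv2.imread("pics/top0.png")[150:290,200:360]; cv2.imwrite("pics/t0z.png",cv2.resize(b,(640,560),interpolation=cv2.INTER_CUBIC))
E
```

```text
(no output)
```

View pics/s0z.png

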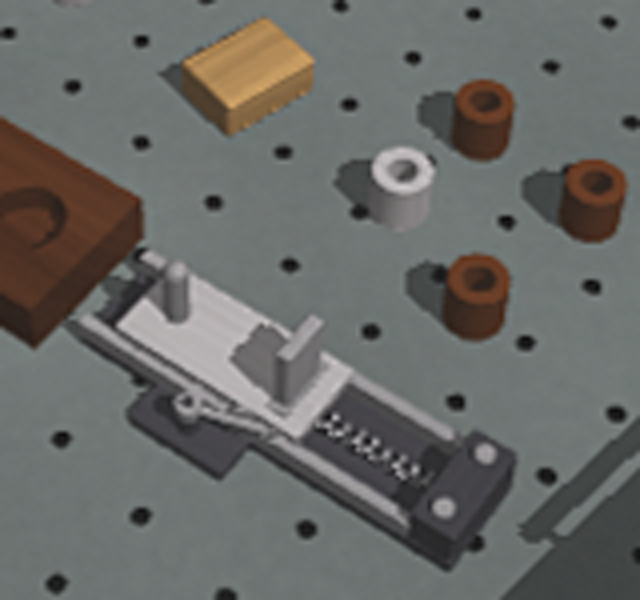

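View pics/t0z.png

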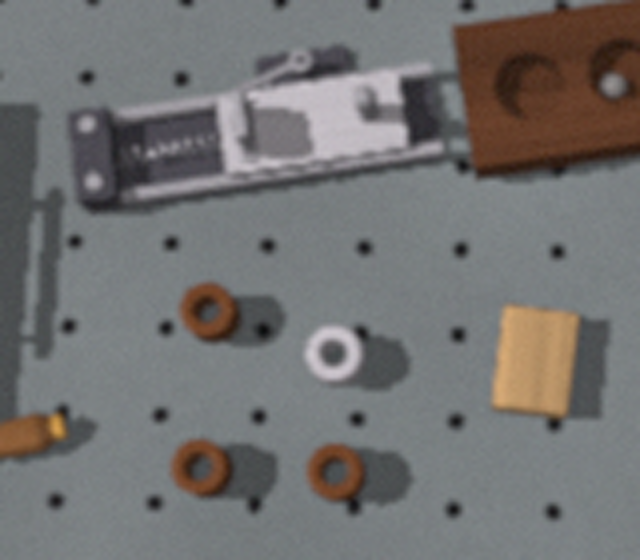

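```bash
cat > h.py <<'E'
import numpy as np, cv2
from bench import *
def cam(n):
    c=camera_info(n); f=200/np.tan(np.radians(c['fov_y'])/2)
    K=np.array([[f,0,c['cx']],[0,f,c['cy']],[0,0,1.]]); return K,np.array(c['rvec'],float),np.array(c['tvec'],float)
def proj(n,P):
    K,r,t=cam(n); return cv2.projectPoints(np.array(P,float).reshape(-1,3),r,t,K,None)[0].reshape(-1,2)
def onz(n,uv,z):
    K,r,t=cam(n); R=cv2.Rodrigues(r)[0]; C=-R.T@t
    d=R.T@np.linalg.inv(K)@np.array([uv[0],uv[1],1.]); return C+d*(z-C[2])/d[2]
sz=lambda u,v:((u+.5)/4-.5+260,(v+.5)/4-.5+180)
tz=lambda u,v:((u+.5)/4-.5+200,(v+.5)/4-.5+150)
E
python3 - <<'E'
from h import *
np.set_printoptions(precision=4,suppress=True)
for n in ("scene","top"):
    K,r,t=cam(n); print(n,"C",-cv2.Rodrigues(r)[0].T@t,K[0,0])
print("sleeve",onz("scene",sz(402,173),.04),onz("top",tz(333,353),.04))
print("pintop",onz("scene",sz(177,266),.081),onz("top",tz(365,93),.081))
print("pinbase",onz("scene",sz(178,316),.034),onz("top",tz(383,108),.034))
print("plate top mid",onz("scene",sz(300,340),.084),onz("top",tz(235,112),.084))
print("endblk top",onz("scene",sz(464,482),.038),onz("top",tz(90,152),.038))
E
```

```text
scene C [1.0955 0.627  1.0296] 504.4173561031751
top C [ 0.2424 -0.0451  1.3199] 452.54393089115734
sleeve [0.4357 0.0877 0.04  ] [0.4354 0.087  0.04  ]
pintop [0.6128 0.0683 0.081 ] [0.6168 0.0678 0.081 ]
pinbase [0.6143 0.0695 0.034 ] [0.6198 0.0583 0.034 ]
plate top mid [0.5991 0.1581 0.084 ] [0.6    0.1593 0.084 ]
endblk top [0.5766 0.2691 0.038 ] [0.5806 0.2716 0.038 ]
```

```bash
cat >> h.py <<'E'
def overlay(n,img,p,sl,x0,y0,x1,y1,s,out):
    x,y,th=p; X=np.array([np.cos(th),np.sin(th),0]);Y=np.array([-X[1],X[0],0]);O=np.array([x,y,0.])
    a=cv2.resize(img[y0:y1,x0:x1],None,fx=s,fy=s,interpolation=cv2.INTER_CUBIC)
    def ln(P,c,cl=True):
        q=proj(n,P); q=((q-[x0,y0]+.5)*s-.5); cv2.polylines(a,[np.round(q*16).astype(int)],cl,c,1,cv2.LINE_AA,4)
    t=np.linspace(0,2*np.pi,40)
    circ=lambda c,z,r:[np.array(c)*[1,1,0]+[r*np.cos(k),r*np.sin(k),z] for k in t]
    for z in (.034,.074):ln(circ(O,z,.008),(0,0,255))
    ln([O+[0,0,.034],O+[0,0,.082]],(0,255,255))
    for z in (.034,.084): ln([O+X*(.09+i*.005)+Y*j*.018+[0,0,z] for i,j in((-1,-1),(1,-1),(1,1),(-1,1))],(0,255,0))
    for j in(-1,1): ln([O+X*-.03+Y*j*.03+[0,0,.034],O+X*.1+Y*j*.03+[0,0,.034]],(255,0,0))
    ln([O+X*.195+Y*j*.03+[0,0,.038] for j in(-1,1)],(255,0,255))
    if sl is not None:
        for z in (0,.04):
            ln(circ([*sl,0],z,.02),(0,0,255))
        ln(circ([*sl,0],.04,.01),(0,0,255))
    cv2.imwrite(out,a)
E
python3 - <<'E'
from h import *
p=(.6145,.0685,1.745); sl=(.4355,.0873)
overlay("scene",cv2.imread("pics/scene0.png"),p,sl,275,205,403,325,5,"pics/os1.png")
overlay("top",cv2.imread("pics/top0.png"),p,sl,210,155,330,255,6,"pics/ot1.png")
E
```

```text
(no output)
```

View pics/os1.png

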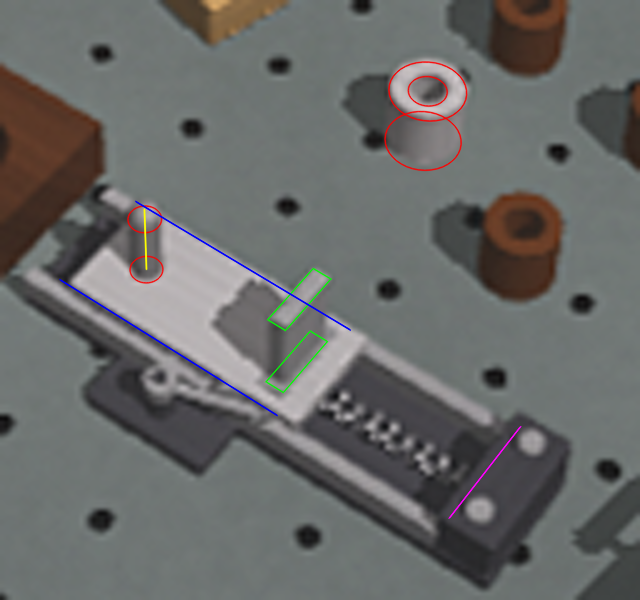

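View pics/ot1.png

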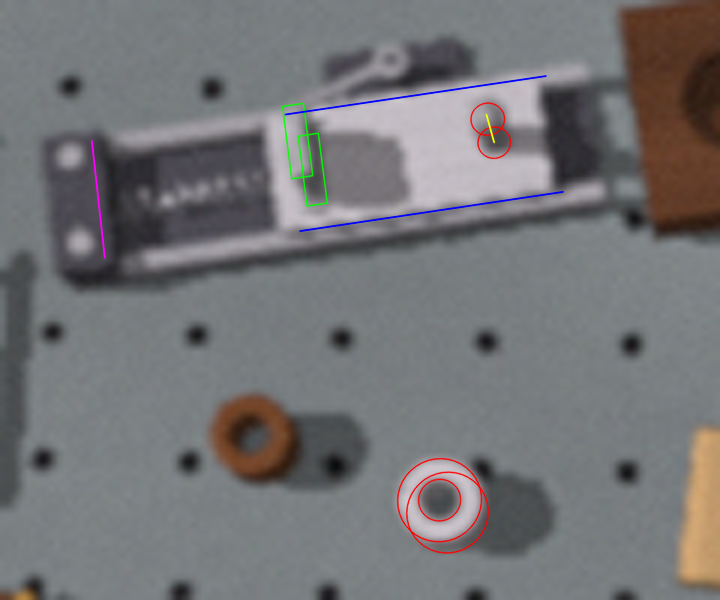

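```bash
python3 - <<'E'
from h import *
p=(.6145,.0685,1.745)
for n,im,b,o in(("scene","pics/scene0.png",(290,235,345,290),"a"),("top","pics/top0.png",(245,158,310,198),"b")):
    i=cv2.imread(im);x0,y0,x1,y1=b
    overlay(n,i,p,None,*b,7,f"pics/o{o}.png")
    A=cv2.resize(i[y0:y1,x0:x1],None,fx=7,fy=7,interpolation=cv2.INTER_CUBIC)
    B=cv2.imread(f"pics/o{o}.png"); cv2.imwrite(f"pics/z{o}.png",np.hstack([A,B]) if o=="a" else np.vstack([A,B]))
E
```

```text
(no output)
```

View pics/za.png

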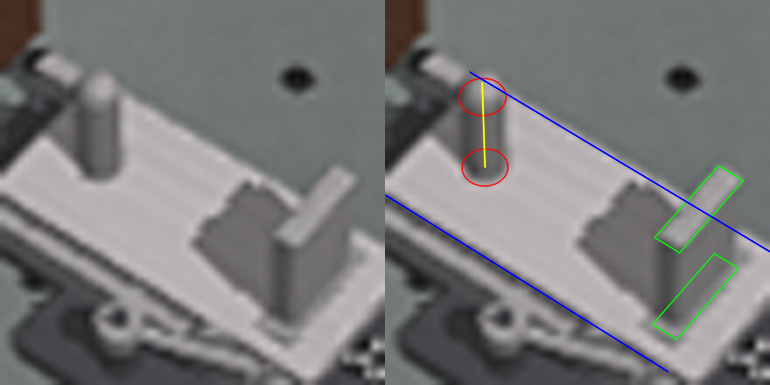

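View pics/zb.png

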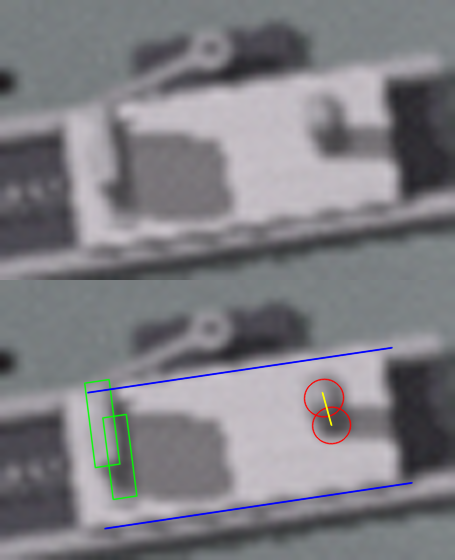

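```bash
cat >> h.py <<'E'
from scipy.spatial.transform import Rotation as Rn
def rel(targets,th=1.745):
    o=get_obs(); R=Rn.from_rotvec(o['orientation']); p=o['tcp_pos']
    Rt=np.column_stack([[0,0,-1],[np.cos(th),np.sin(th),0],np.cross([0,0,-1],[np.cos(th),np.sin(th),0])])
    cands=[Rt,Rt@np.diag([1,-1,-1])]
    print("t",o['clock'],"tcp",p.round(4),"w",o['grip_width'],"F",o['contact_force'].round(2),"j",o['joints'].round(2))
    print(R.as_matrix().round(3))
    for c in cands: print("turn",(R.inv()*Rn.from_matrix(c)).as_rotvec().round(3))
    for t in targets: print(t,R.inv().apply(np.array(t)-p).round(4))
E
python3 -c "
from h import *
rel([(.5,-.3,.25),(.4355,.0873,.2),(.4355,.0873,.012)])"
```

```text
t 0.1 tcp [ 0.2024 -0.6434  0.2304] w 0.08514984526143217 F [ 0.04 -0.35  1.16] j [ 1.16  0.48  0.02  1.56 -0.01  1.11 -0.08]
[[-0.001  0.3   -0.954]
 [ 0.002 -0.954 -0.3  ]
 [-1.    -0.002  0.   ]]
turn [-3.011e+00 -3.000e-03  0.000e+00]
turn [0.131 0.    0.002]
(0.5, -0.3, 0.25) [-0.0193 -0.2383 -0.3869]
(0.4355, 0.0873, 0.2) [ 0.0314 -0.627  -0.4416]
(0.4355, 0.0873, 0.012) [ 0.2194 -0.6267 -0.4417]
```

Request:
apply_moves --series "0.05 0 0 -0.01 -0.05 -0.08 1; 0.08 0 0 -0.015 -0.1 -0.16 1; 0.1 0 0 -0.018 -0.15 -0.24 1; 0.131 0 0 -0.02 -0.2 -0.32 1; 0.131 0 0 -0.02 -0.24 -0.387 1; 0.131 0 0 -0.02 -0.29 -0.395 1; 0.131 0 0 -0.02 -0.35 -0.405 1; 0.131 0 0 -0.02 -0.41 -0.415 1; 0.131 0 0 -0.01 -0.47 -0.42 1; 0.131 0 0 0 -0.53 -0.43 1; 0.131 0 0 0.02 -0.59 -0.44 1; 0.131 0 0 0.031 -0.627 -0.4415 1"

```text
clock: 1.6
tcp_pos: [0.4449, 0.0177, 0.2158]
orientation: [2.131, 0.185, -2.13]
contact_force: [1.1, 0.5, -0.3]
grip_width: 0.0855
```

```bash
python3 -c "
from h import *
rel([(.4355,.0873,.15),(.4355,.0873,.07),(.4355,.0873,.012)])"
```

```text
t 1.6 tcp [0.4449 0.0177 0.2158] w 0.08554027853818853 F [ 1.12  0.51 -0.3 ] j [ 0.16  0.14 -0.37  2.08  0.06  0.94 -1.64]
[[ 0.001  0.173 -0.985]
 [-0.    -0.985 -0.173]
 [-1.     0.    -0.001]]
turn [ 3.141e+00 -0.000e+00  1.000e-03]
turn [-0.    -0.001 -0.   ]
(0.4355, 0.0873, 0.15) [ 0.0658 -0.0702 -0.0028]
(0.4355, 0.0873, 0.07) [ 0.1458 -0.0702 -0.0027]
(0.4355, 0.0873, 0.012) [ 0.2038 -0.0702 -0.0026]
```

Request:
apply_moves --series "0 0 0 0 0 0 1; 0 0 0 0 0 0 1; 0 0 0 0 0 0 1"

```text
clock: 1.98
tcp_pos: [0.4455, 0.0143, 0.2161]
orientation: [2.132, 0.182, -2.132]
contact_force: [-0.0, -1.0, 0.0]
grip_width: 0.0856
```

```bash
python3 -c "
from h import *
rel([(.4355,.0873,.15),(.4355,.0873,.07),(.4355,.0873,.012)])
for n in ('scene','top'): cv2.imwrite(f'pics/{n}1.png',grab_frame(n))"
```

```text
t 1.975 tcp [0.4455 0.0143 0.2161] w 0.08562195989960603 F [-0.04 -0.99  0.02] j [ 0.17  0.14 -0.37  2.08  0.06  0.94 -1.63]
[[ 0.     0.17  -0.985]
 [-0.    -0.985 -0.17 ]
 [-1.     0.    -0.   ]]
turn [ 3.139e+00 -1.000e-03  0.000e+00]
turn [-0.003 -0.    -0.   ]
(0.4355, 0.0873, 0.15) [ 0.066  -0.0737 -0.0026]
(0.4355, 0.0873, 0.07) [ 0.146  -0.0737 -0.0026]
(0.4355, 0.0873, 0.012) [ 0.204  -0.0737 -0.0025]
```

View pics/scene1.png

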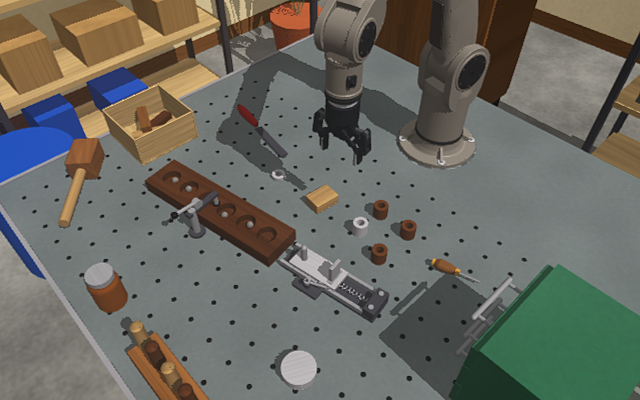

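Request:
apply_moves --series "0 0 0 0.02 -0.04 -0.002 1; 0 0 0 0.06 -0.0735 -0.0025 1; 0 0 0 0.1 -0.0735 -0.0025 1; 0 0 0 0.13 -0.0735 -0.0025 1; 0 0 0 0.13 -0.0735 -0.0025 1; 0 0 0 0.13 -0.0735 -0.0025 1"

```text
clock: 2.82
tcp_pos: [0.4359, 0.0884, 0.0869]
orientation: [2.133, 0.185, -2.13]
contact_force: [0.6, 0.0, -0.6]
grip_width: 0.0855
```

```bash
python3 -c "
from h import *
rel([(.4355,.0873,.07),(.4355,.0873,.008)])
for n in ('scene','top'): cv2.imwrite(f'pics/{n}2.png',cv2.resize(grab_frame(n)[100:300,200:450] if n=='scene' else grab_frame(n)[150:350,180:380],None,fx=3,fy=3,interpolation=cv2.INTER_CUBIC))"
```

```text
t 2.825 tcp [0.4359 0.0884 0.0869] w 0.08554594354040848 F [ 0.59  0.   -0.56] j [-0.    0.34 -0.39  2.19  0.22  0.64 -1.95]
[[ 0.001  0.172 -0.985]
 [ 0.    -0.985 -0.172]
 [-1.    -0.    -0.001]]
turn [3.14e+00 0.00e+00 2.00e-03]
turn [-0.001 -0.001  0.   ]
(0.4355, 0.0873, 0.07) [0.0169 0.001  0.0006]
(0.4355, 0.0873, 0.008) [0.0789 0.001  0.0006]
```

View pics/scene2.png

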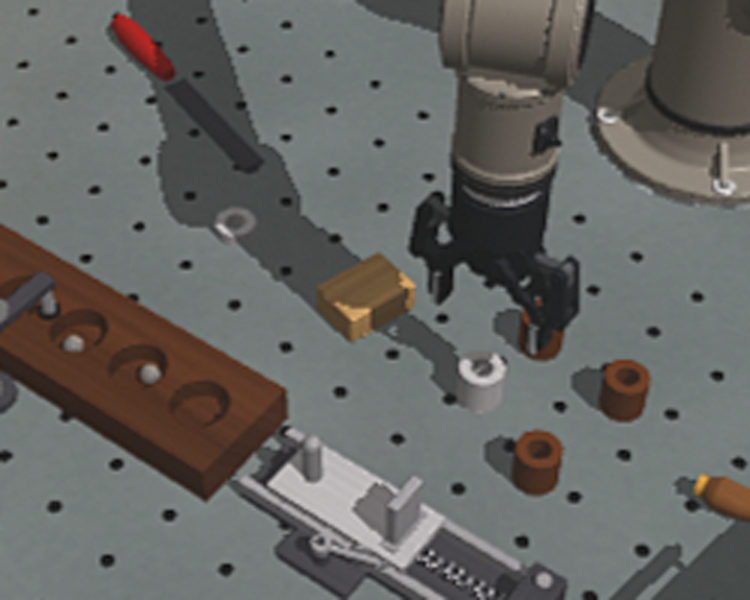

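View pics/top2.png

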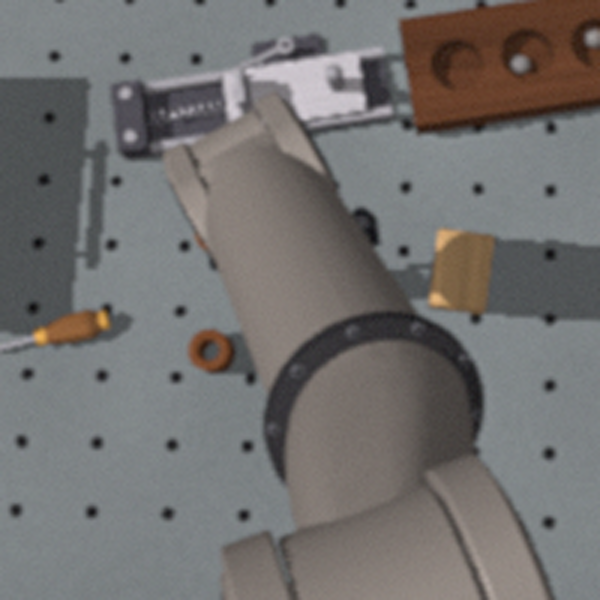

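The view shows the fingers astride the sleeve at about (480,375) in the zoom, clear of the brown decoys. Going down to grip.

Request:
apply_moves --series "0 0 0 0.02 0.001 0.0005 1; 0 0 0 0.04 0.001 0.0005 1; 0 0 0 0.06 0.001 0.0005 1; 0 0 0 0.077 0.001 0.0005 1; 0 0 0 0.077 0.001 0.0005 1; 0 0 0 0.077 0.001 0.0005 0.3; 0 0 0 0.077 0.001 0.0005 0.3; 0 0 0 0.077 0.001 0.0005 0.3; 0 0 0 0.077 0.001 0.0005 0.3; 0 0 0 0.077 0.001 0.0005 0.3; 0 0 0 0.077 0.001 0.0005 0.3; 0 0 0 0.077 0.001 0.0005 0.3" --force 30

```text
clock: 4.42
tcp_pos: [0.4353, 0.0875, 0.0098]
orientation: [2.132, 0.185, -2.129]
contact_force: [-1.3, 0.0, 8.5]
grip_width: 0.0384
```

```bash
python3 -c "
from h import *
rel([(.6155,.068,.09)])
n='scene'; cv2.imwrite(f'pics/{n}3.png',cv2.resize(grab_frame(n)[150:300,250:450],None,fx=4,fy=4,interpolation=cv2.INTER_CUBIC))"
```

```text
t 4.425 tcp [0.4353 0.0875 0.0098] w 0.03840831375928711 F [-1.32  0.01  8.49] j [-0.08  0.49 -0.31  2.23  0.33  0.46 -2.05]
[[ 0.001  0.172 -0.985]
 [-0.    -0.985 -0.172]
 [-1.     0.    -0.001]]
turn [ 3.141e+00 -0.000e+00  2.000e-03]
turn [-0.001 -0.001 -0.   ]
(0.6155, 0.068, 0.09) [-0.0799  0.0504 -0.1743]
```

View pics/scene3.png

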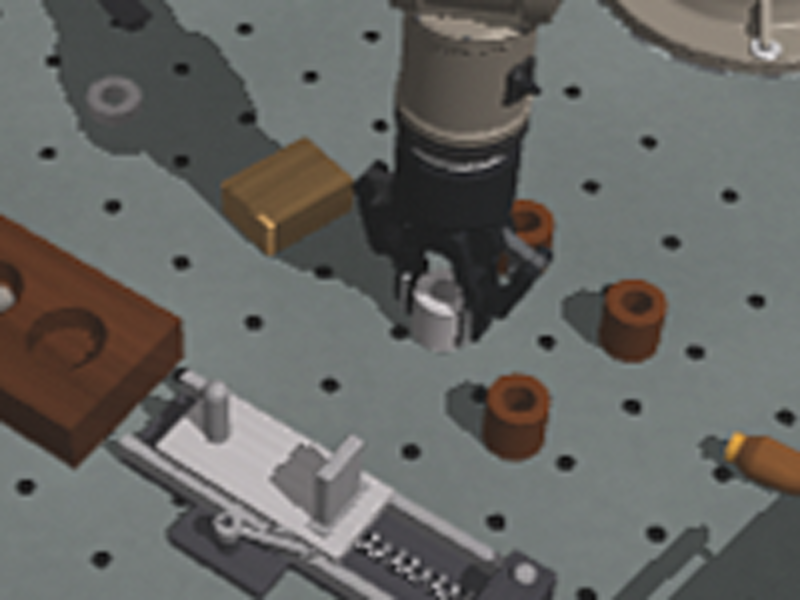

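The sleeve is held between the fingers, width 38 mm. Next I lift it and carry it over the pin.

Request:
apply_moves --series "0 0 0 -0.03 0 0 0.3; 0 0 0 -0.07 0 0 0.3; 0 0 0 -0.11 0 0 0.3; 0 0 0 -0.11 0.01 -0.04 0.3; 0 0 0 -0.11 0.02 -0.08 0.3; 0 0 0 -0.11 0.035 -0.12 0.3; 0 0 0 -0.11 0.045 -0.155 0.3; 0 0 0 -0.11 0.0504 -0.1743 0.3; 0 0 0 -0.11 0.0504 -0.1743 0.3; 0 0 0 -0.11 0.0504 -0.1743 0.3; 0 0 0 -0.11 0.0504 -0.1743 0.3"

```text
clock: 5.85
tcp_pos: [0.614, 0.0682, 0.119]
orientation: [2.129, 0.186, -2.131]
contact_force: [0.5, -0.5, -0.6]
grip_width: 0.0391
```

```bash
python3 -c "
from h import *
rel([(.6155,.068,.09)])
for n,b in (('scene',(285,200,395,300)),('top',(220,140,330,240))):
  f=grab_frame(n); cv2.imwrite(f'pics/{n}4r.png',f); x,y,X,Y=b
  cv2.imwrite(f'pics/{n}4.png',cv2.resize(f[y:Y,x:X],None,fx=6,fy=6,interpolation=cv2.INTER_CUBIC))"
```

```text
t 5.85 tcp [0.614  0.0682 0.119 ] w 0.03912404567163625 F [ 0.55 -0.45 -0.64] j [ 0.05  0.53 -0.36  1.77  0.23  0.88 -1.8 ]
[[-0.001  0.174 -0.985]
 [-0.    -0.985 -0.174]
 [-1.     0.     0.001]]
turn [-3.141e+00  0.000e+00  1.000e-03]
turn [ 0.     0.001 -0.   ]
(0.6155, 0.068, 0.09) [ 0.029   0.0005 -0.0015]
```

View pics/scene4.png

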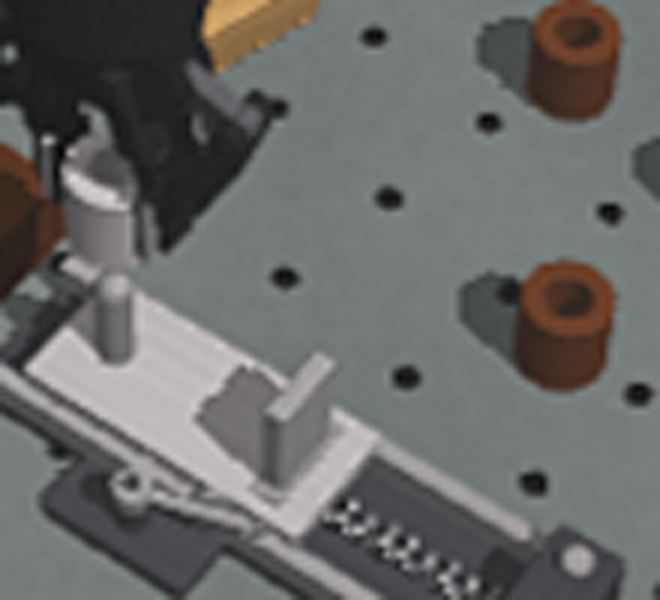

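View pics/top4.png

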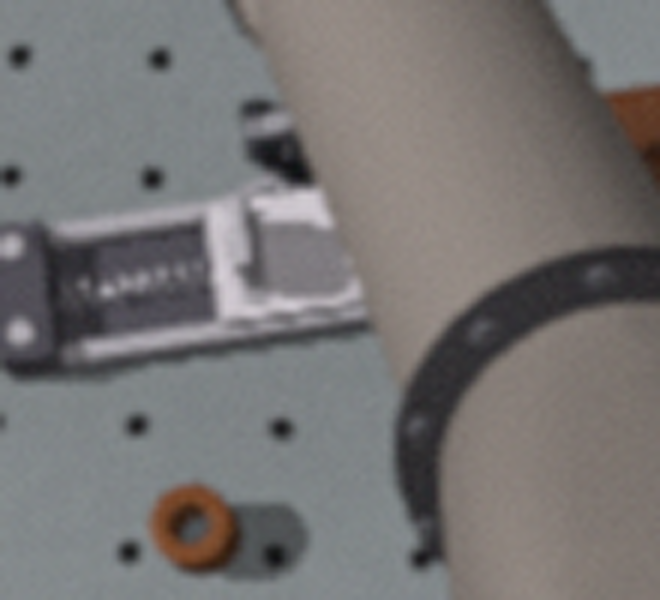

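```bash
cat >> h.py <<'E'
def ov2(n,f,b,s,cyls,out):
    x0,y0,x1,y1=b; a=cv2.resize(f[y0:y1,x0:x1],None,fx=s,fy=s,interpolation=cv2.INTER_CUBIC); o=a.copy()
    t=np.linspace(0,2*np.pi,60)
    for (x,y,z0,z1,r),c in cyls:
        pts=[]
        for z in(z0,z1):
            q=proj(n,np.column_stack([x+r*np.cos(t),y+r*np.sin(t),z+0*t])); pts.append(q)
        h=cv2.convexHull(np.vstack(pts).astype(np.float32)).reshape(-1,2)
        for q in(h,pts[1]):
            q=(q-[x0,y0]+.5)*s-.5; cv2.polylines(o,[np.round(q*16).astype(int)],True,c,1,cv2.LINE_AA,4)
    cv2.imwrite(out,np.hstack([a,o]))
E
python3 - <<'E'
from h import *
f=cv2.imread("pics/scene4r.png")
ov2("scene",f,(285,215,320,265),11,[((.614,.0682,.109,.149,.02),(0,0,255)),((.6155,.068,.034,.078,.008),(0,255,0))],"pics/ov4.png")
E
```

```text
(no output)
```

View pics/ov4.png

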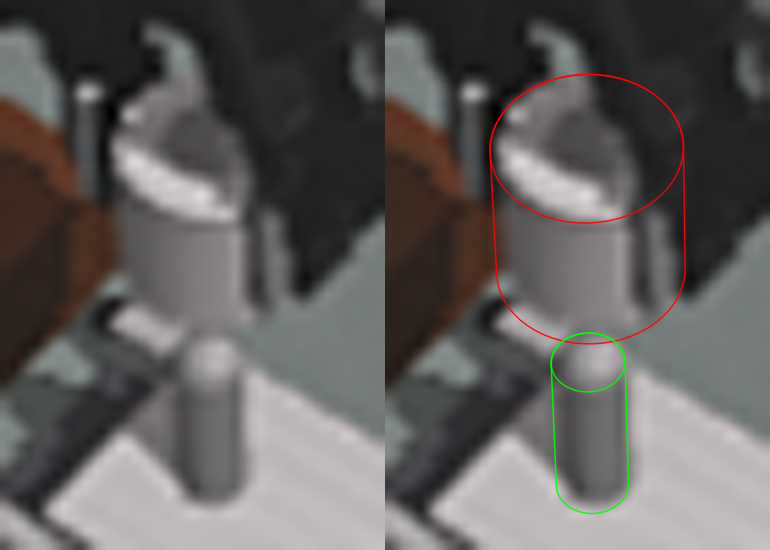

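```bash
python3 - <<'E'
from h import *
f=cv2.imread("pics/scene4r.png"); f=np.clip((f/255.)**.5*255,0,255).astype(np.uint8)
ov2("scene",f,(288,215,313,249),16,[((.614,.0682,.109,.149,.02),(0,0,255)),((.614,.0682,.109,.149,.01),(0,255,0))],"pics/ov5.png")
E
```

```text
(no output)
```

View pics/ov5.png

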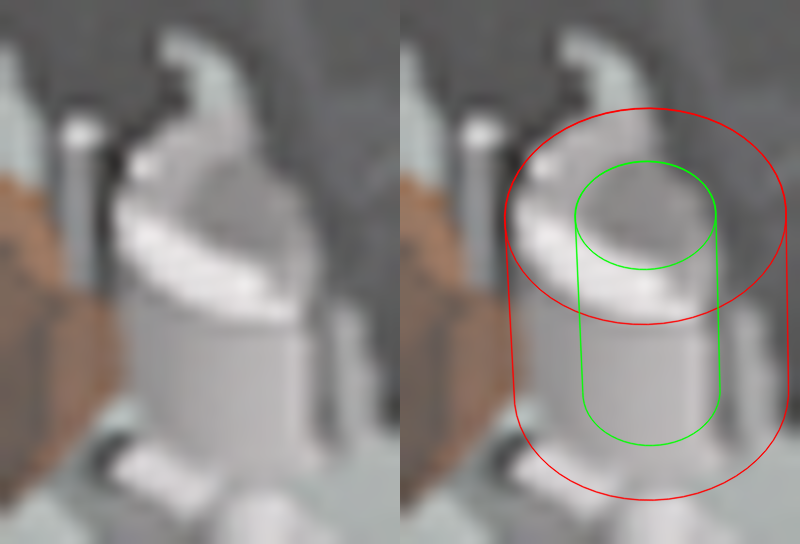

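```bash
cat >> h.py <<'E'
from scipy.optimize import least_squares
def fit(n,off,s,tcp,side,rim,th=1.745,z0=.0302-.0098+.0,x0=(0,0,0,0),cam_shift=(0,0)):
    # sleeve centre = tcp + dx*xp + dz ; tilt a about jaw axis ; xp=(sin th,-cos th) horizontally perpendicular to jaws
    J=np.array([np.cos(th),np.sin(th),0]);XP=np.array([np.sin(th),-np.cos(th),0]);t=np.linspace(0,2*np.pi,181)
    def pts(p):
        a,dx,dz,dj=p; R=Rn.from_rotvec(a*J).as_matrix(); c=np.array(tcp)+dx*XP+dj*J+[0,0,.0102+dz]
        e=lambda h:proj(n,(R@np.array([.02*np.cos(t),.02*np.sin(t),h+0*t])).T+c)
        return (e(-.02)-off+.5)*s-.5,(e(.02)-off+.5)*s-.5
    def res(p):
        b,tp=pts(p); h=cv2.convexHull(np.vstack([b,tp]).astype(np.float32))
        r=[cv2.pointPolygonTest(h,q,True)/s for q in side]+[cv2.pointPolygonTest(tp.astype(np.float32).reshape(-1,1,2),q,True)/s for q in rim]
        return np.array(r+[p[1]/.003*.3,p[2]/.003*.3,p[3]/.001*.3])
    o=least_squares(res,x0,x_scale=[.1,.005,.005,.005],diff_step=1e-3); return o.x,o.fun.round(2)
E
python3 - <<'E'
from h import *
for z in (0,):
  print(fit("scene",[288,215],16,(.614,.0682,.119),[(117,215),(126,330),(140,400),(200,455),(240,467)],[(140,275),(200,308),(250,320),(290,320)],x0=(.05,.001,.001,.0005)))
E
```

```text
(array([ 0.10055621, -0.00370312,  0.00126255,  0.00015455]), array([ 0.26, -0.34, -0.28,  0.25,  0.34,  0.06,  0.22, -0.14, -0.5 ,
       -0.37,  0.13,  0.05]))
```

Request:
apply_moves --series "0 0.05 0 0 0 -0.003 0.3; 0 0.1 0 0 0 -0.005 0.3; 0 0.1 0 0 0 -0.005 0.3; 0 0.1 0 0 0 -0.005 0.3; 0 0.1 0 0 0 -0.005 0.3"

```text
clock: 6.58
tcp_pos: [0.6203, 0.069, 0.119]
orientation: [2.239, 0.195, -2.025]
contact_force: [0.2, 0.6, -2.1]
grip_width: 0.0389
```

```bash
python3 -c "
from h import *
rel([(.6155,.068,.09)])
f=grab_frame('scene'); cv2.imwrite('pics/scene6r.png',f)
t=get_obs()['tcp_pos']; z=t[2]-.0098
g=np.clip((f/255.)**.5*255,0,255).astype(np.uint8)
ov2('scene',g,(288,215,313,249),16,[((.6155,.0682,z,z+.04,.02),(0,0,255)),((.6155,.068,.034,.078,.008),(0,255,0))],'pics/ov6.png')"
```

```text
t 6.575 tcp [0.6203 0.069  0.119 ] w 0.03885141582802626 F [ 0.15  0.62 -2.08] j [ 0.06  0.5  -0.35  1.84  0.26  0.75 -1.83]
[[ 0.098  0.173 -0.98 ]
 [ 0.017 -0.985 -0.172]
 [-0.995 -0.    -0.1  ]]
turn [3.137 0.    0.157]
turn [-0.  -0.1  0. ]
(0.6155, 0.068, 0.09) [0.0284 0.0002 0.0077]
```

View pics/ov6.png

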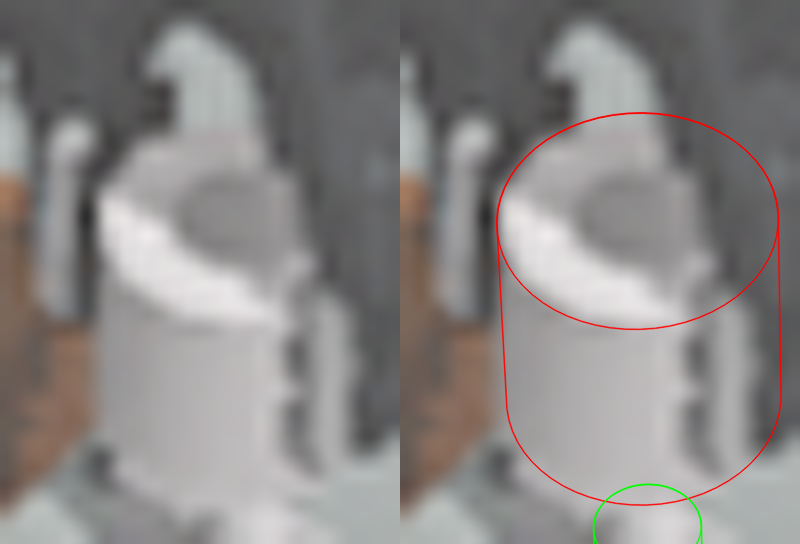

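Request:
apply_moves --series "0 0 0 0.01 0 0.001 0.3; 0 0 0 0.02 0 0.002 0.3; 0 0 0 0.025 0 0.0025 0.3; 0 0 0 0.03 0 0.003 0.3; 0 0 0 0.035 0 0.0035 0.3; 0 0 0 0.035 0 0.0035 0.3"

```text
clock: 7.38
tcp_pos: [0.6183, 0.0683, 0.0827]
orientation: [2.235, 0.194, -2.029]
contact_force: [-3.5, -0.8, -3.0]
grip_width: 0.0386
```

```bash
python3 -c "
from h import *
rel([])
f=grab_frame('scene'); cv2.imwrite('pics/scene7r.png',f)
t=get_obs()['tcp_pos']; z=t[2]-.0098
g=np.clip((f/255.)**.5*255,0,255).astype(np.uint8)
ov2('scene',g,(285,220,320,265),11,[((.6155,.0682,z,z+.04,.02),(0,0,255)),((.6155,.068,.034,.078,.008),(0,255,0))],'pics/ov7.png')"
```

```text
t 7.375 tcp [0.6183 0.0683 0.0827] w 0.03860069735954256 F [-3.45 -0.81 -3.02] j [ 0.04  0.54 -0.34  1.86  0.28  0.68 -1.85]
[[ 0.095  0.173 -0.98 ]
 [ 0.016 -0.985 -0.172]
 [-0.995  0.    -0.096]]
turn [ 3.137e+00 -1.000e-03  1.510e-01]
turn [-0.    -0.096 -0.   ]
```

View pics/ov7.png

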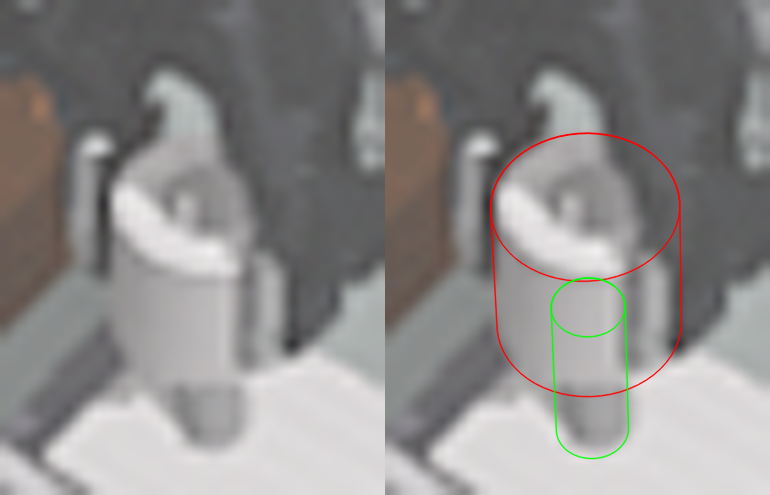

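Request:
apply_moves --series "0 0 0 0 0 0.002 0.3; 0 0 0 0.008 0 0.0033 0.3; 0 0 0 0.016 0 0.004 0.3; 0 0 0 0.024 0 0.005 0.3; 0 0 0 0.03 0 0.0055 0.3; 0 0 0 0.03 0 0.0055 0.3"

```text
clock: 8.18
tcp_pos: [0.6176, 0.0687, 0.0528]
orientation: [2.239, 0.196, -2.025]
contact_force: [-0.2, 0.2, -0.5]
grip_width: 0.0388
```

```bash
python3 -c "
from h import *
rel([])
f=grab_frame('scene'); cv2.imwrite('pics/scene8r.png',f)
t=get_obs()['tcp_pos']; z=t[2]-.0098
g=np.clip((f/255.)**.5*255,0,255).astype(np.uint8)
ov2('scene',g,(285,220,320,265),11,[((.6155,.0682,.034,.074,.02),(0,0,255)),((.6155,.068,.034,.078,.008),(0,255,0))],'pics/ov8.png')"
```

```text
t 8.175 tcp [0.6176 0.0687 0.0528] w 0.0388196462320536 F [-0.16  0.18 -0.45] j [ 0.03  0.58 -0.32  1.88  0.31  0.62 -1.87]
[[ 0.098  0.173 -0.98 ]
 [ 0.018 -0.985 -0.172]
 [-0.995 -0.    -0.1  ]]
turn [3.137e+00 1.000e-03 1.570e-01]
turn [-0.  -0.1  0. ]
```

View pics/ov8.png

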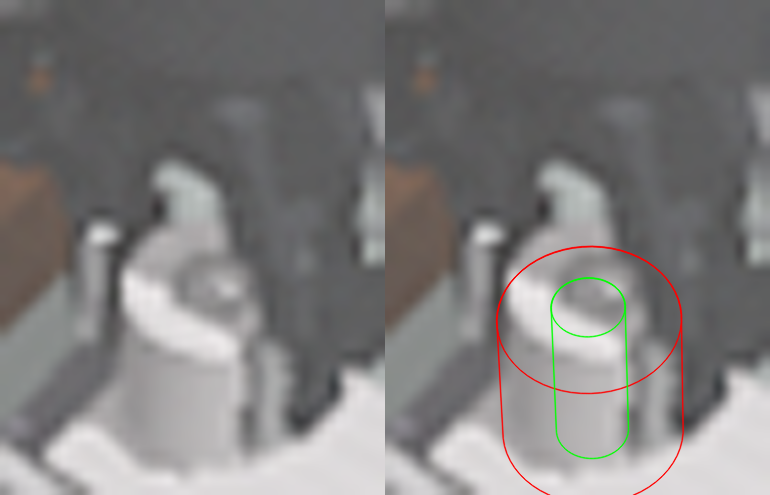

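Request:
apply_moves --series "0 0 0 0.003 0 0.0003 0.3; 0 0 0 0.006 0 0.0006 0.3; 0 0 0 0.008 0 0.0008 0.3; 0 0 0 0.009 0 0.0009 0.3; 0 0 0 0.009 0 0.0009 0.3"

```text
clock: 8.85
tcp_pos: [0.6179, 0.0686, 0.0449]
orientation: [2.239, 0.195, -2.024]
contact_force: [-1.9, -0.5, 4.7]
grip_width: 0.0382
```

Request:
apply_moves --series "0 0 0 0 0 0 0.5; 0 0 0 0 0 0 0.6; 0 0 0 0 0 0 0.75; 0 0 0 0 0 0 0.75; 0 0 0 0 0 0 0.75; 0 0 0 0 0 0 0.75; 0 0 0 -0.03 0 -0.003 0.75; 0 0 0 -0.07 0 -0.007 0.75; 0 0 0 -0.1 0 -0.01 0.75; 0 0 0 -0.1 0 -0.01 0.75; 0 0 0 -0.1 0 -0.01 0.75"

```text
clock: 10.22
tcp_pos: [0.617, 0.0682, 0.1442]
orientation: [2.238, 0.195, -2.026]
contact_force: [-0.4, 1.0, -0.7]
grip_width: 0.0642
```

```bash
python3 -c "
from h import *
rel([(.5995,.158,.15),(.5995,.158,.052)])
f=grab_frame('scene'); cv2.imwrite('pics/scene9r.png',f)
ov2('scene',f,(285,225,340,285),7,[((.6145,.069,.034,.074,.02),(0,0,255)),((.6145,.069,.034,.078,.008),(0,255,0))],'pics/ov9.png')"
```

```text
t 10.225 tcp [0.617  0.0682 0.1442] w 0.06421413985170928 F [-0.35  1.   -0.66] j [ 0.07  0.46 -0.37  1.83  0.24  0.79 -1.81]
[[ 0.097  0.173 -0.98 ]
 [ 0.017 -0.985 -0.172]
 [-0.995  0.    -0.099]]
turn [ 3.137 -0.     0.155]
turn [-0.    -0.099 -0.   ]
(0.5995, 0.158, 0.15) [-0.006  -0.0914  0.0011]
(0.5995, 0.158, 0.052) [ 0.0915 -0.0915  0.0108]
```

View pics/ov9.png

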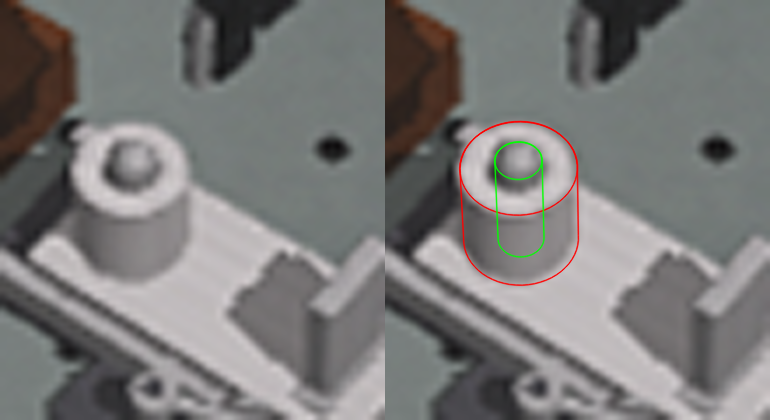

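The sleeve sits upright around the pin in the zoom at (131,170)–(131,280), and the model outline agrees. Moving over the thumb plate.

Request:
apply_moves --series "0 -0.03 0 -0.006 -0.03 0.001 0.5; 0 -0.07 0 -0.006 -0.06 0.0015 0.5; 0 -0.099 0 -0.006 -0.091 0.0018 0.5; 0 -0.099 0 -0.006 -0.091 0.0018 0.5; 0 -0.099 0 -0.006 -0.091 0.0018 0.5; 0 -0.099 0 -0.006 -0.091 0.0018 0.5"

```text
clock: 11.02
tcp_pos: [0.5994, 0.156, 0.15]
orientation: [2.131, 0.183, -2.131]
contact_force: [-0.3, -0.2, -0.0]
grip_width: 0.0429
```

```bash
python3 -c "
from h import *
rel([(.5988,.1577,.1),(.5988,.1577,.052)])
f=grab_frame('scene'); cv2.imwrite('pics/s10.png',cv2.resize(f[200:330,270:400],None,fx=4.5,fy=4.5,interpolation=cv2.INTER_CUBIC))"
```

```text
t 11.025 tcp [0.5994 0.156  0.15  ] w 0.04289018462203711 F [-0.25 -0.17 -0.01] j [-0.07  0.5  -0.38  1.75  0.23  0.94 -1.94]
[[ 0.     0.171 -0.985]
 [-0.001 -0.985 -0.171]
 [-1.     0.001 -0.   ]]
turn [ 3.139e+00 -1.000e-03  0.000e+00]
turn [-0.002 -0.    -0.001]
(0.5988, 0.1577, 0.1) [ 0.05   -0.0018  0.0003]
(0.5988, 0.1577, 0.052) [ 0.098  -0.0019  0.0003]
```

View pics/s10.png

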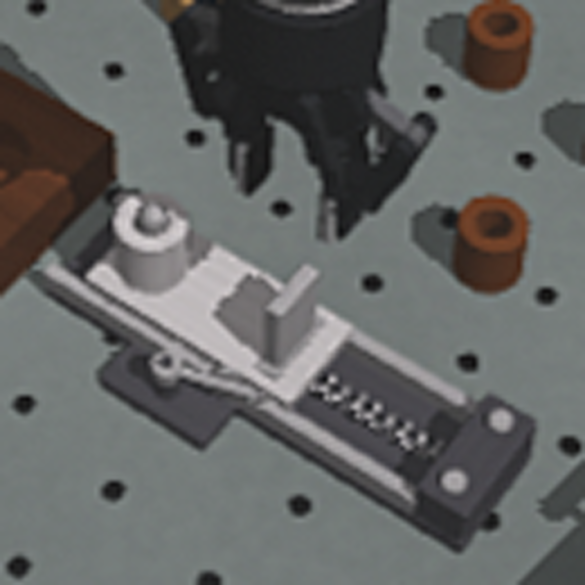

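Request:
apply_moves --series "0 0 0 0.03 -0.0018 0 0.5; 0 0 0 0.06 -0.0018 0 0.5; 0 0 0 0.085 -0.0018 0 0.5; 0 0 0 0.098 -0.0018 0 0.5; 0 0 0 0.098 -0.0018 0 0.5; 0 0 0 0.098 -0.0018 0 0.3; 0 0 0 0.098 -0.0018 0 0.15; 0 0 0 0.098 -0.0018 0 0; 0 0 0 0.098 -0.0018 0 0; 0 0 0 0.098 -0.0018 0 0; 0 0 0 0.098 -0.0018 0 0; 0 0 0 0.098 -0.0018 0 0" --force 50

```text
clock: 12.58
tcp_pos: [0.6004, 0.1581, 0.0539]
orientation: [2.133, 0.183, -2.127]
contact_force: [-0.8, -4.4, 5.5]
grip_width: 0.0093
```

```bash
python3 -c "
from h import *
rel([])
f=grab_frame('scene'); cv2.imwrite('pics/s11.png',cv2.resize(f[200:330,270:400],None,fx=4.5,fy=4.5,interpolation=cv2.INTER_CUBIC))"
```

```text
t 12.575 tcp [0.6004 0.1581 0.0539] w 0.009329379858666687 F [-0.81 -4.43  5.52] j [-0.1   0.62 -0.35  1.8   0.29  0.76 -2.  ]
[[ 0.003  0.172 -0.985]
 [-0.001 -0.985 -0.172]
 [-1.     0.002 -0.003]]
turn [ 3.141e+00 -3.000e-03  5.000e-03]
turn [-0.001 -0.003 -0.002]
```

View pics/s11.png

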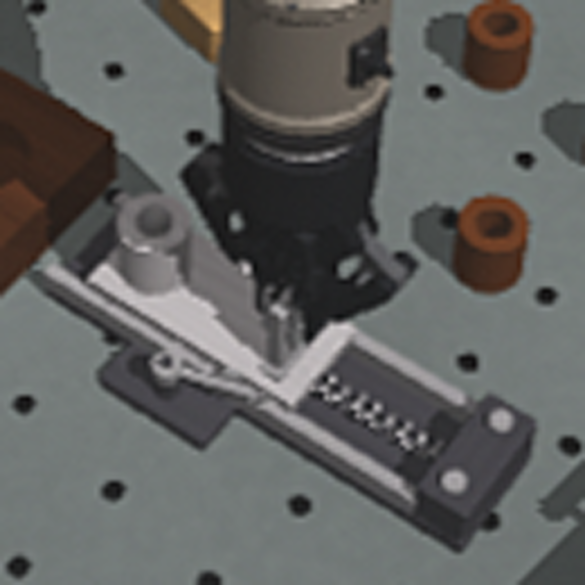

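Request:
apply_moves --series "0 0 0 0 -0.006 0 0; 0 0 0 0 -0.012 0 0; 0 0 0 0 -0.018 0 0; 0 0 0 0 -0.024 0 0; 0 0 0 0 -0.03 0 0; 0 0 0 0 -0.036 0 0; 0 0 0 0 -0.04 0 0; 0 0 0 0 -0.04 0 0; 0 0 0 0 -0.04 0 0; 0 0 0 0 -0.04 0 0"

```text
clock: 13.88
tcp_pos: [0.5936, 0.195, 0.0539]
orientation: [2.132, 0.178, -2.127]
contact_force: [-0.7, -8.8, 8.3]
grip_width: 0.009
```

```bash
python3 -c "
from h import *
rel([])
d=get_obs()['tcp_pos'][:2]-np.array([.6004,.1581]);print('moved',d@[np.cos(1.745),np.sin(1.745)],d@[np.sin(1.745),-np.cos(1.745)])
f=grab_frame('scene'); cv2.imwrite('pics/s12r.png',f);cv2.imwrite('pics/s12.png',cv2.resize(f[200:330,270:400],None,fx=4.5,fy=4.5,interpolation=cv2.INTER_CUBIC))"
```

```text
t 13.875 tcp [0.5936 0.195  0.0539] w 0.008992196955723812 F [-0.69 -8.83  8.25] j [-0.17  0.63 -0.34  1.79  0.29  0.77 -2.06]
[[ 0.003  0.171 -0.985]
 [-0.004 -0.985 -0.171]
 [-1.     0.005 -0.002]]
turn [ 3.139e+00 -8.000e-03  3.000e-03]
turn [-0.002 -0.002 -0.005]
moved 0.03751169404829434 -0.00028961374464550084
```

View pics/s12.png

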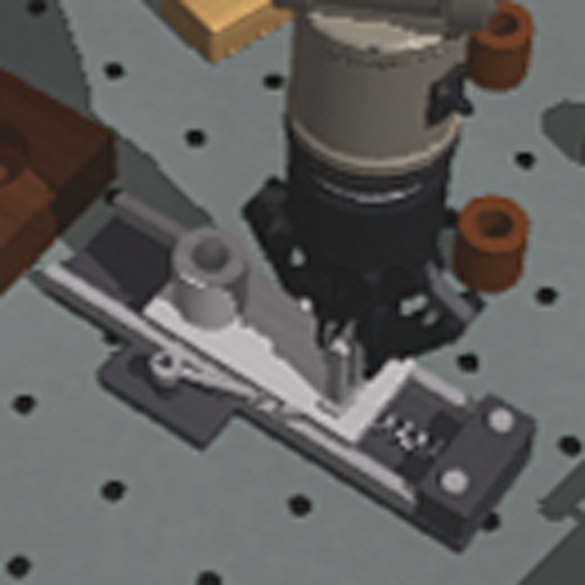

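Request:
apply_moves --series "0 0 0 0 -0.002 0 0; 0 0 0 0 -0.0035 0 0; 0 0 0 0 -0.0035 0 0; 0 0 0 0 -0.0035 0 0; 0 0 0 0 -0.0035 0 0; 0 0 0 0 -0.0035 0 0"

```text
clock: 14.68
tcp_pos: [0.5931, 0.198, 0.0539]
orientation: [2.132, 0.177, -2.127]
contact_force: [-1.0, -10.0, 9.2]
grip_width: 0.0097
```

```bash
python3 -c "
from h import *
rel([])
d=get_obs()['tcp_pos'][:2]-np.array([.6004,.1581]);X=np.array([np.cos(1.745),np.sin(1.745)]);print('moved',d@X)
f=grab_frame('scene'); cv2.imwrite('pics/s13r.png',f)
c=np.array([.6145,.069])
ov2('scene',f,(285,225,340,285),7,[((*(c+X*k),.034,.074,.02),col) for k,col in((.036,(0,0,255)),(.041,(0,255,0)))],'pics/ov13.png')
f=grab_frame('top'); cv2.imwrite('pics/t13.png',f)"
```

```text
t 14.675 tcp [0.5931 0.198  0.0539] w 0.00965096070849994 F [ -0.98 -10.04   9.16] j [-0.17  0.63 -0.34  1.79  0.29  0.77 -2.07]
[[ 0.002  0.171 -0.985]
 [-0.005 -0.985 -0.171]
 [-1.     0.005 -0.002]]
turn [ 3.139e+00 -8.000e-03  3.000e-03]
turn [-0.003 -0.002 -0.005]
moved 0.04059608583763773
```

View pics/ov13.png

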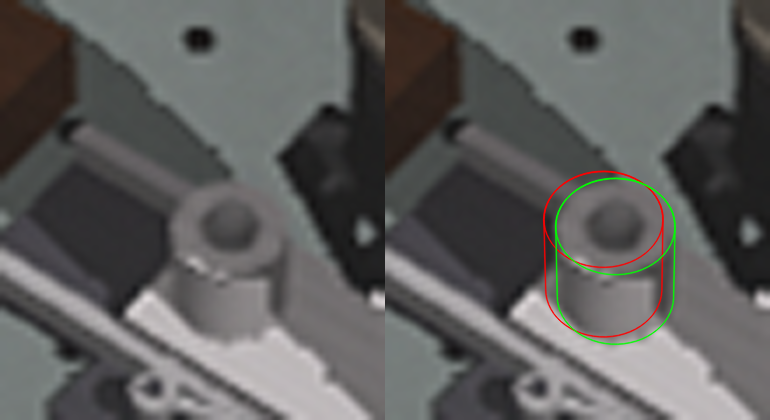

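View pics/t13.png

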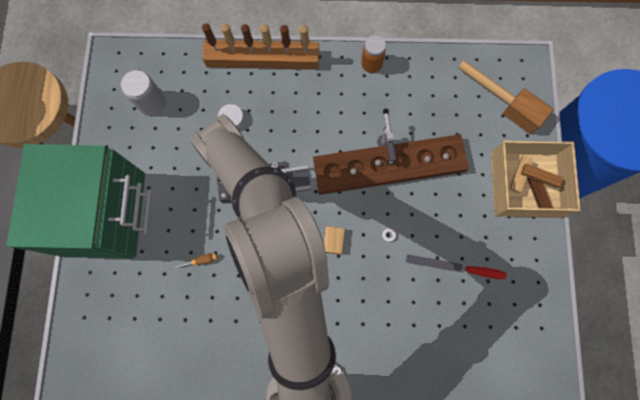

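```bash
python3 -c "
from bench import *
o=get_obs();print(o['tcp_pos'],o['contact_force'],o['grip_width'],o['clock']);print(hand_in())"
```

```text
[0.59305562 0.19799395 0.0539148 ] [ -1.38957341 -11.25769147   8.84238496] 0.009457435841311392 14.775
the job is handed in; nothing more can be done
None
```

I slid the tall aluminium sleeve down over the pin until it rested on the deck and let go of it. Then I gripped the thumb plate, pushed the carriage back past the click, and handed in at about 14.8 s while still holding it there. The hand-in gave no verdict.

**Last checks:**
- **Carriage:** the tool moved 40.6 mm along the push direction, where 36 mm is needed and the stop is at 45 mm. The spring pushed back on the tool with 10–11 N. The sleeve's position in the scene picture also fits about 41 mm, although one edge of the model outline was roughly 2 mm off.
- **Sleeve:** it looked upright and home on the pin both after release and after the push, with the fingers clear of it.
- **Bystanders:** by eye in the top picture, the short ring, sanding block, rasp and bradawl had not moved; I did not measure this.

**What disagreed on the way:**
- **Sleeve tilt:** the sleeve tipped about 0.1 rad in the grip during the lift. I tilted the tool to right it and checked the picture before lowering it.
- **Contact with the pin:** the first part of the descent met about 3.5 N of sideways force, and a 2 mm shift cleared it.
- **Pin position:** the two cameras put the pin about 4 mm apart in x, so I used an average. The top camera's view of the pin was blocked by the arm afterwards.

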